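# Present a plaster bar to the inspection camera

### The job

Slide the green bowl along the table, without lifting or tipping it, onto the spot between the four blue tape corners, where it will catch crumbs. Then pick up the plaster bar and hold it in the air over the bowl for the inspection camera: one end about 5 cm from the glass and facing the middle of the lens, the bar in line with the camera's slanting line of sight and not rolled sideways (its broad faces stay above and below). Finish while still holding it there, without having touched the camera or its stand, and leave the brush, the plaster lemon and the plaster egg where they are.

Things in the scene. Friction and masses are not known exactly. Their poses are not given: they have to be found in the camera images.
- bowl: Green mixing bowl, loose, hollow, open at the top: rim diameter 123 mm, foot about 76 mm in diameter, 63 mm high, about 0.16 kg; floor 6 mm thick, the inside about 80 mm wide just above it; the wall slopes outward from foot to rim and is stiff, and the bowl slides easily on the table when pushed low on the wall, from outside or inside. The origin is the centre of its underside, z up.
- bowl_mark (a point): Point on the table at the middle of the four blue tape corners (a square of about 136 mm, tape of no thickness to speak of) where the centre of the bowl's underside belongs. It lies 205 mm from the camera stand's origin, along the stand's own -x.
- bar_mid (a point): Centre of the white plaster bar, a plain square-edged block 35 mm wide (its x) x 160 mm long (its y) x 28 mm high (its z), about 0.19 kg; lies flat on the table at the start with this point 14 mm up. Both ends are alike. Its axes are the bar's.
- camera_stand: Inspection camera's stand, fixed to the table: round black foot of 88 mm diameter centred 20 mm towards -x from the origin, thin post, fork with the camera at the top. The origin lies on the table; the camera looks towards the stand's own -x, z is up. The fork's tilt axis is level, along the stand's y, 45 mm towards -x from the origin and 262 mm above the table.
- camera_head (a joint): Downward tilt of the line of sight below level (rad), 0 = level, different every time (7 to 24 degrees) and to be left as it is; the hinge is stiff.
- lemon: Loose plaster lemon, 44x69x39 mm, to be left alone; origin under its centre.
- egg: Loose plaster egg, 44x52x39 mm, to be left alone; origin under its centre.
- brush: Loose flat paint brush, 36x195x10 mm, long along its y, to be left alone; origin under its centre.
- lens (a point): Middle of the lens glass, at the front of the 42 mm wide barrel of the black camera (50 mm wide, 44 mm high); 40 mm from the tilt axis. Its axes are the camera's: the line of sight runs from here along its own -x, towards the robot's side and slanting down; y is level. The bar's near end belongs 50 mm from here along the line of sight, so the bar's centre 130 mm.
Not all that is in view belongs to the job. What is meant by the part that bears bar_mid is not orange or red, and is the larger of those in its own colour.

How it is judged (in metres and radians):
On the way, in this order (a step that is already met when the one before it is completed fails the run):
1. the bowl stands on the marked spot, the bar still lying on the table (horizontal distance between bowl and bowl_mark below 0.025 m and height (world z) of bowl below 0.004 m and linear speed of bowl below 0.02 m/s and angle between bowl's own z axis and vertical below 0.06 rad and height (world z) of bar_mid below 0.03 m), for 0.2 s.
2. the bar is lifted clear of the table (height (world z) of bar_mid above 0.1 m and contact force between the fingers and bar above 1 N), for 0.2 s.
At the end, for the whole second after the job is handed in: Bowl upright on the table within 30 mm of the mark; bar held still by the fingers only, its centre within 15 mm of the line of sight and 112 to 150 mm from the glass, its length within 0.15 rad of the line of sight, its width within 0.17 rad of the camera's level y axis (horizontal distance between bowl and bowl_mark below 0.03 m and angle between bowl's own z axis and vertical below 0.06 rad and height (world z) of bowl below 0.004 m and x of bar_mid in the frame of lens between -0.15 and -0.112 m and y of bar_mid in the frame of lens between -0.015 and 0.015 m and z of bar_mid in the frame of lens between -0.015 and 0.015 m and angle between the y axis of bar_mid and the x axis of lens, either way round below 0.15 rad and angle between the x axis of bar_mid and the y axis of lens, either way round below 0.17 rad and contact force between the fingers and bar above 2 N and contact force between bar and camera_stand below 0.1 N and contact force between bar and bowl below 0.1 N and linear speed of bar below 0.02 m/s and angular speed of bar below 0.1 rad/s); the arm keeps its last pose, push and grip.
It fails at once if the bowl is lifted off the table (20 mm) (height (world z) of bowl above 0.02 m).
It fails at once if the bowl is tipped by more than 20 degrees (angle between bowl's own z axis and vertical above 0.35 rad).
It fails at once if the camera or its stand is touched (contact force between any of the arm, the fingers, bar, bowl and camera_stand above 0.5 N).
It fails at once if the plaster lemon, the plaster egg or the brush is moved by more than 20 mm (distance of any of lemon, egg, brush from where it was at the start of the episode above 0.02 m).
It also fails if it takes over 56 s, if anything falls off the work surface, if the arm or the gripper's body presses on something with over 40 N, if the wrist force passes 120 N, or if a joint passes its speed limit or range.

### The arm

A 6-joint arm with a two-finger parallel gripper is mounted at the origin on a cart in front of the work surface, level with it; the furniture and walls round the work are solid. World frame = base frame: x ahead of the robot, y to its left, z up, the work surface at z = 0. Lengths are in mm, angles in rad, forces in N, time in s.
With the tool pointing down it reaches from about 275 to 1000 mm from the base axis. Payload 8.4 kg.
Tool frame: the origin (TCP) lies between the finger pads; the fingertips stand 22 mm ahead of it and the grasp point (between the pads) lies 3 mm ahead of it; z points along the fingers, y is the line along which they close (so a half turn about z gives the same grasp; the last joint's range is limited). The gripper opens to 85 mm and grips with 20 to 120 N. Pads are 22 mm wide; open, the fingers measure 114 mm over their backs; the gripper's body (76 mm by 85 mm) begins 54 mm behind the grasp point. The pads swing forward as they close: fully open they stand 13 mm farther back than shut.
Start: joints at [1.184, 0.353, 1.633, -0, 1.155, -0.002], TCP at [234.607, 579.299, 253.281] pointing down, gripper open.
Joint ranges: [-2.63, 2.63], [-0.92, 2.1], [0.06, 2.66], [-1.3, 4.44], [0, 2.69], [-3.02, 3.02]. Speed limits (rad/s): [2.22, 2.22, 2.79, 3.14, 3.14, 3.14].

### API

Orientations are given as [roll, pitch, yaw] about the fixed x, y, z axes, in that order (R = Rz(yaw) Ry(pitch) Rx(roll)).
In Python, from rig import r, grab_frame gives the robot as it stands.
- The arm moves only by the shell command python3 -m inch 'ROWS' [FORCE]. ROWS is JSON, a list of rows, each a list of 7 numbers: the turn, a rotation vector about the tool's x, y, z as a fraction of full scale, then the shift along the tool's x, y, z as a fraction of full scale, then the closure, from 0 (fully open) to 1 (shut). In form: [[rx, ry, rz, dx, dy, dz, fingers], ...]. A call has 1 to 8 rows; each row shifts and turns the commanded pose from where the row before left it, along the tool's axes as they then stand; what a row does not reach is not made up. Full scale, the value 1, is 2.5 cm for a shift and pi rad for a turn. A row lasts 1/12 s, in which the tool goes at most 41.7 mm and 7.16 degrees, less where a joint would pass 70% of its speed; a pose out of reach is approached as far as the arm can. A call with a number of a shift or a turn outside -1 to 1 is refused whole. A call with a gripper value outside its range is refused whole. The fingers move at their own pace and stop on an object; FORCE is the grip in N (left out, the last holds). Time passes only in rows, so rows that do not move let the fingers close. It gives the time, the measured TCP pose, the force, the opening and the grip force at its end, in the units of the state.
- r.sense(): the state, without advancing time (a new reading comes with each control period).
- grab_frame(name): name is "scene" or "top"; returns a dict with "pixels" (384x512x3 uint8, red, green, blue), "z_map" (384x512 float32, mm along the optical axis (not along the pixel's ray), 0 where there is no reading), "vertical_fov" (degrees; the focal length in pixels is half the picture's height over the tangent of half this angle, whatever the lens; pixels are square), "cx", "cy" (the principal point, pixels), "cam_to_world" (4x4, takes a point from camera to world coordinates). Camera axes: x right, y down, z forward; pixel columns grow to the right and rows downward; lengths in mm; the calibration is good to about 2 mm. A picture is of the moment at which its call begins.
- r.sign_off(): hands the job in; it is judged then, once.
The state is a dict: "clock": time; "qpos": joint angles; "qvel": joint speeds; "joint_efforts": joint torques, N m; "eef_pos": TCP position; "tcp_rot": TCP orientation; "contact_force": force on the tool from outside, world axes, zero at the start; "wrist_torque": the same for the moment, N m; "opening": opening from 0.0 (shut) to 1.0 (fully open); "grasp_force": force on a finger pad.
Only numpy, scipy, OpenCV 4.12 (cv2) and the standard library are available. Lean on these libraries where they do the work, as an engineer would, in place of code of your own. Each camera call takes 0.05 s, during which the arm holds its last target. There are 200 camera calls.

## Working session

There is one attempt and no reset: what is moved stays moved. The work goes in short steps, Python scripts to look and compute and a shell command to move; the robot and the scene stay as the last step left them, time stands still between calls to the robot, and variables do not carry over. Pictures are saved under pics/ and viewed, at most 10 in all, crops included, and the job is handed in when it is done.

```bash
ls; mkdir -p pics; cat > h.py <<'E'
import numpy as np, cv2
from rig import r, grab_frame
def get(n):
    f=grab_frame(n); h,w=f["pixels"].shape[:2]
    F=h/2/np.tan(np.radians(f["vertical_fov"])/2)
    v,u=np.mgrid[0:h,0:w]; z=f["z_map"]
    P=np.stack([(u-f["cx"])/F*z,(v-f["cy"])/F*z,z,np.ones_like(z)],-1)@np.array(f["cam_to_world"]).T
    f["F"]=F; f["P"]=P[...,:3]; f["P"][z<=0]=np.nan
    f["hsv"]=cv2.cvtColor(f["pixels"],cv2.COLOR_RGB2HSV)
    return f
E
python3 - <<'E'
from h import *
a=[]
for n in("scene","top"):
    f=get(n); np.savez("pics/%s0.npz"%n,px=f["pixels"],P=f["P"],F=f["F"],cx=f["cx"],cy=f["cy"],T=f["cam_to_world"])
    cv2.imwrite(f"pics/{n}0.png",cv2.resize(f["pixels"][...,::-1],(800,600)))
    print(n,f["F"],np.round(f["cam_to_world"],3).tolist())
print(r.sense())
E
```

```text
pics
scene 353.06060479139313 [[0.854, -0.276, 0.441, 23.488], [-0.521, -0.45, 0.726, -1024.523], [-0.002, -0.849, -0.528, 846.482], [0.0, 0.0, 0.0, 1.0]]
top 495.78770656392095 [[-0.012, -0.986, 0.168, 266.278], [-1.0, 0.013, 0.007, -109.806], [-0.009, -0.168, -0.986, 1914.231], [0.0, 0.0, 0.0, 1.0]]
{'clock': 0.1, 'qpos': array([ 1.18359353e+00,  3.53584037e-01,  1.63403818e+00,  1.05498188e-05,
        1.15521155e+00, -2.40459252e-03]), 'qvel': array([ 0.00086187, -0.00193432, -0.00078967, -0.00109898,  0.00127566,
       -0.00150424]), 'joint_efforts': array([ 1.61135518e-03, -6.06353974e+01, -3.42821646e+01, -2.68783941e-05,
        3.92328817e-03, -2.20395469e-05]), 'eef_pos': array([234.4595062 , 578.93389577, 252.64276136]), 'tcp_rot': array([-3.14035156e+00, -1.26308788e-05,  2.75679018e+00]), 'contact_force': array([0.93985256, 0.39769122, 0.3854993 ]), 'wrist_torque': array([-0.04447824, -0.02143533, -0.01415901]), 'grasp_force': 0.0, 'opening': 1.0013687845450925}
```

View pics/scene0.png

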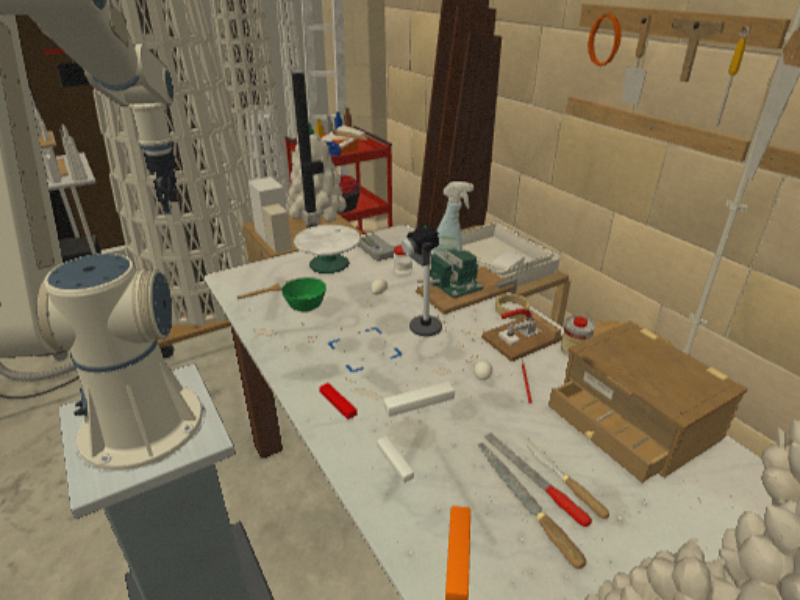

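View pics/top0.png

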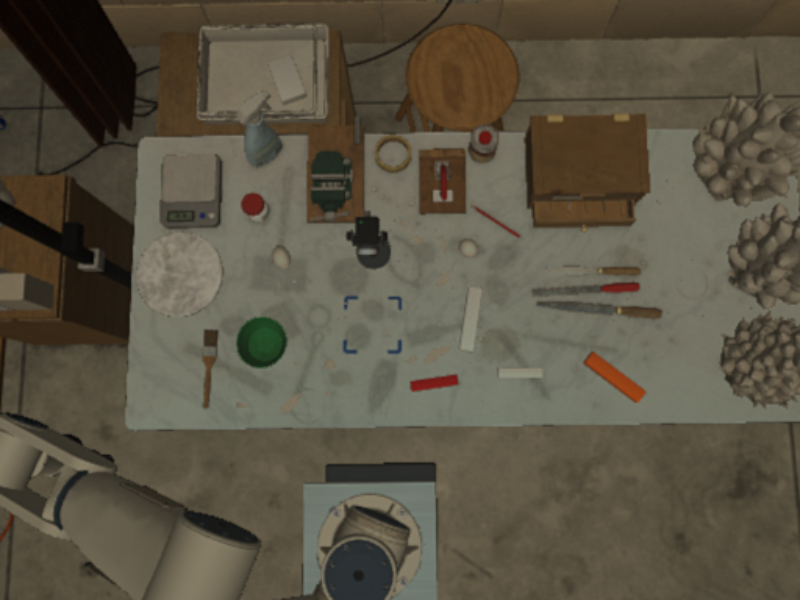

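Both views show the bowl (top view 262,342), the tape square (373,325), the stand (372,245) and the brush, lemon and egg. Bar candidates in the top view are white large (471,319), white small (520,373), red (434,382) and orange (615,377). The larger white one fits the description. Measuring next, and making the crop to confirm.

```bash
cat > m.py <<'E'
from h import *
def onplane(d,uv,z):
    uv=np.atleast_2d(uv).astype(float); T=np.array(d["T"])
    ray=np.c_[(uv[:,0]-d["cx"])/d["F"],(uv[:,1]-d["cy"])/d["F"],np.ones(len(uv))]@T[:3,:3].T
    o=T[:3,3]; return o+ray*((z-o[2])/ray[:,2])[:,None]
E
python3 - <<'E'
from m import *
for n in("top","scene"):
    d=np.load(f"pics/{n}0.npz"); px=d["px"]; P=d["P"]; hsv=cv2.cvtColor(px,cv2.COLOR_RGB2HSV)
    H,S,V=[hsv[...,i].astype(int) for i in range(3)]
    on=(P[...,0]>250)&(P[...,0]<850)&(abs(P[...,1])<700)
    print(n,"table z",np.nanmedian(P[...,2][on]))
    # blue tape
    b=(H>95)&(H<125)&(S>90)&on&(P[...,2]<15)
    vv,uu=np.nonzero(b); q=onplane(d,np.c_[uu,vv],0)
    k=np.linalg.norm(q[:,:2]-np.median(q[:,:2],0),axis=1)<130
    print(" tape",k.sum(),cv2.minAreaRect(q[k,:2].astype(np.float32)))
    g=(H>45)&(H<85)&(S>120)&on&(P[...,1]>100)&(P[...,0]<650)
    vv,uu=np.nonzero(g); Pg=P[g]; print(" green",g.sum(),uu.mean(),vv.mean(),np.nanpercentile(Pg[:,2],[2,50,98]))
    q=onplane(d,np.c_[uu,vv],63); c,rad=cv2.minEnclosingCircle(q[:,:2].astype(np.float32)); print(" rim",c,rad)
    # bar: points with z 15..40 white
    w=(S<70)&(P[...,2]>18)&(P[...,2]<45)&on
    nl,L,st,ce=cv2.connectedComponentsWithStats(w.astype(np.uint8))
    for i in range(1,nl):
        if st[i,4]>25:
            vv,uu=np.nonzero(L==i); q=P[L==i]; print(" white",st[i,4],ce[i].round(),np.round(np.median(q,0)),cv2.minAreaRect(q[:,:2].astype(np.float32)))
    # camera head
    c=(P[...,2]>215)&(P[...,2]<330)&on&(V<110)&(P[...,0]<800)&(abs(P[...,1]+115)<150)
    q=P[c]; print(" head",c.sum(),np.round(np.nanmin(q,0)),np.round(np.nanmax(q,0)),np.round(np.nanmedian(q,0)))
    f=(P[...,2]>-10)&(P[...,2]<30)&on&(V<75)&(abs(P[...,1]+110)<120)&(S<110)
    nl,L,st,ce=cv2.connectedComponentsWithStats(f.astype(np.uint8)); 
    for i in range(1,nl):
        if st[i,4]>60:
            q=P[L==i]; print(" foot",st[i,4],ce[i],np.round(q.min(0)),np.round(q.max(0)))
d=np.load("pics/top0.npz")["px"]; e=np.load("pics/scene0.npz")["px"]
A=cv2.resize(d[180:270,200:360],(800,450),interpolation=3)[...,::-1]; cv2.imwrite("pics/c1.png",A)
B=cv2.resize(e[130:220,220:320],(667,600),interpolation=3)[...,::-1]; cv2.imwrite("pics/c2.png",B)
E
```

```text
top table z 1.8580618784067156
 tape 64 ((534.1097412109375, -10.819976806640625), (139.93243408203125, 137.65408325195312), 89.260009765625)
 green 499 168.46492985971943 215.67735470941884 [-1.26847151 13.79040615 59.89132348]
 rim (487.07476806640625, 254.8166961669922) 58.72972869873047
 white 589 [121. 136.] [819. 443.  34.] ((816.6172485351562, 449.6734313964844), (153.14395141601562, 66.72512817382812), 89.92938995361328)
 white 26 [167. 139.] [798. 264.  36.] ((804.666015625, 266.2840576171875), (18.162437438964844, 53.21160125732422), 34.19841766357422)
 white 107 [299. 158.] [ 717. -250.   33.] ((720.5748901367188, -250.87254333496094), (47.891754150390625, 39.67390060424805), 42.07439422607422)
 white 123 [179. 164.] [702. 215.  31.] ((704.211181640625, 217.24635314941406), (55.817283630371094, 42.93729019165039), 37.36775588989258)
 white 369 [301. 204.] [ 541. -253.   28.] ((542.6227416992188, -253.63436889648438), (35.333919525146484, 161.47598266601562), 80.2391128540039)
 white 114 [332. 238.] [ 408. -369.   22.] ((408.2816467285156, -369.3128662109375), (106.64794921
[... 975 characters left out ...]
(21.236122131347656, 27.225109100341797), 15.120177268981934)
 white 49 [324. 216.] [ 839. -194.   30.] ((842.864501953125, -190.03347778320312), (50.29066848754883, 14.32470417022705), 87.67511749267578)
 white 102 [309. 235.] [ 711. -259.   31.] ((716.6497802734375, -257.30535888671875), (38.91084671020508, 43.9298210144043), 77.88982391357422)
 white 389 [268. 253.] [ 534. -258.   27.] ((538.375732421875, -252.902587890625), (38.570899963378906, 158.59510803222656), 80.36360168457031)
 white 165 [253. 292.] [ 404. -374.   20.] ((404.7105407714844, -371.46490478515625), (107.23236083984375, 23.563997268676758), 88.19251251220703)
 head 357 [656. -60. 215.] [740.  34. 293.] [688. -33. 270.]
```

View pics/c1.png

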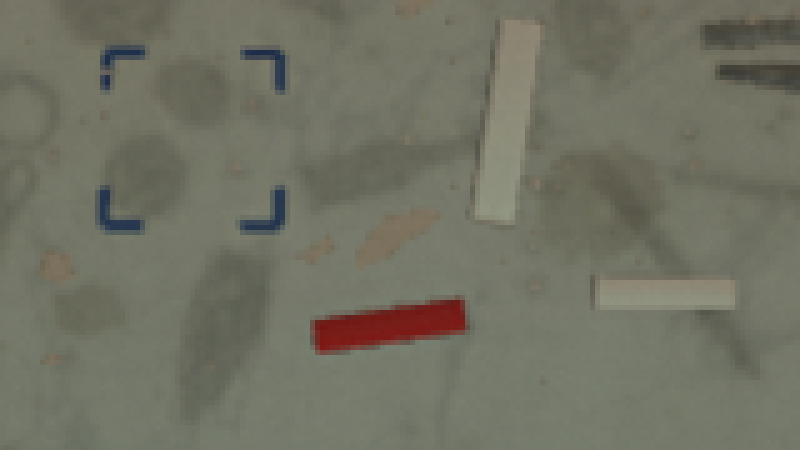

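View pics/c2.png

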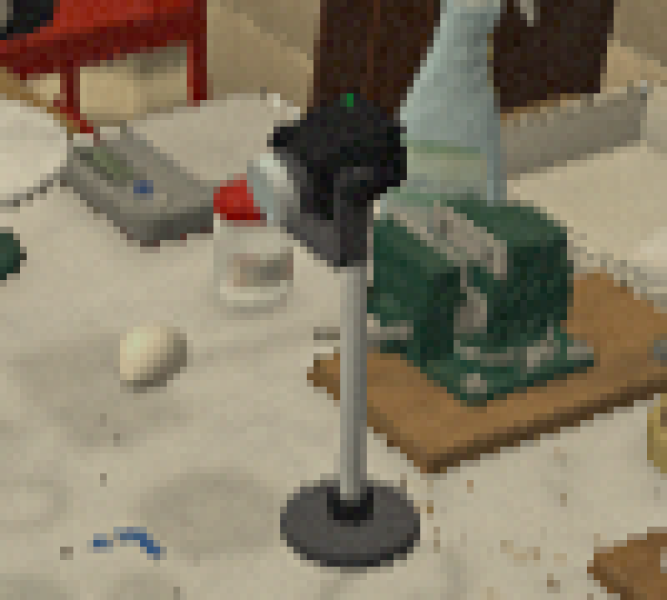

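The crop confirms the larger white bar (top crop 508,120) against the smaller white one (665,292). The camera head and its glass are at (275,190) in the second crop. I'm starting the move and estimating the tilt in the same turn.

```bash
python3 -m inch '[[0,0,-0.0306,0,0,0,1],[0,0,-0.0306,0,0,0,1],[0,0,-0.0306,0,0,0,1],[0,0,-0.0306,0,0,0,1],[0,0,0,-0.8,-1,0,1],[0,0,0,-0.8,-1,0,1],[0,0,0,-0.8,-1,0,1],[0,0,0,-0.8,-1,0,1]]' 30
python3 - <<'E'
from m import *
for n in("top","scene"):
    d=np.load(f"pics/{n}0.npz"); P=d["P"]; hsv=cv2.cvtColor(d["px"],cv2.COLOR_RGB2HSV)
    c=(P[...,2]>225)&(P[...,2]<330)&(P[...,0]>620)&(P[...,0]<760)&(abs(P[...,1]+12)<27)
    q=P[c]; V=hsv[c][:,2]
    # top profile: max z per x bin; lower
    for x in range(640,760,8):
        k=(q[:,0]>=x)&(q[:,0]<x+8)
        if k.any(): print(n,x,k.sum(),np.round(np.percentile(q[k,2],[0,20,50,80,100])),int(np.median(V[k])))
    t=q[(q[:,2]>272)&(q[:,0]<725)]
    A=np.c_[t[:,:2]-[691,-12],np.ones(len(t))]; w=np.ones(len(t),bool)
    for _ in range(6):
        s=np.linalg.lstsq(A[w],t[w,2],rcond=None)[0]; e=t[:,2]-A@s; w=abs(e)<6
    print(n,"plane",s,len(t),w.sum(),"tilt deg",np.degrees(np.arctan(s[0])))
E
```

```text
clock: 0.77
eef_pos: [314.9, 478.0, 252.9]
tcp_rot: [-3.141, -0.0, -3.141]
contact_force: [-0.4, 0.5, 0.2]
opening: -0.004
grasp_force: 0.0
top 648 18 [258. 266. 270. 274. 283.] 114
top 656 27 [257. 266. 270. 277. 280.] 101
top 664 31 [258. 272. 275. 279. 283.] 42
top 672 37 [248. 274. 279. 283. 288.] 28
top 680 40 [272. 280. 282. 285. 289.] 28
top 688 37 [275. 282. 286. 290. 294.] 28
top 696 35 [280. 282. 286. 289. 299.] 28
top 704 37 [282. 285. 289. 293. 297.] 28
top 712 35 [283. 287. 290. 294. 299.] 28
top 720 36 [283. 289. 292. 296. 298.] 26
top 728 6 [276. 283. 284. 286. 288.] 44
top 736 11 [267. 270. 277. 284. 289.] 63
top 744 2 [275. 275. 276. 277. 277.] 71
top plane [ 2.76645256e-01 -1.78540761e-02  2.83941081e+02] 283 243 tilt deg 15.463852910722732
scene 640 4 [267. 269. 271. 272. 274.] 152
scene 648 45 [238. 248. 258. 270. 276.] 140
scene 656 18 [235. 247. 261. 269. 275.] 105
scene 664 34 [249. 263. 274. 279. 283.] 39
scene 672 37 [241. 251. 271. 281. 283.] 28
scene 680 23 [244. 270. 281. 284. 285.] 35
scene 688 17 [276. 282. 284. 285. 288.] 36
scene 696 21 [268. 280. 285. 287. 288.] 33
scene 704 30 [258. 277. 287. 289. 292.] 33
scene 712 28 [249. 263. 282. 291. 293.] 30
scene 720 24 [250. 270. 286. 291. 293.] 29
scene 728 4 [253. 259. 264. 269. 273.] 30
scene 736 2 [274. 274. 275. 276. 277.] 97
scene plane [2.53410301e-01 5.52039331e-02 2.83541341e+02] 158 145 tilt deg 14.219997374421535
```

```bash
python3 -m inch '[[0,0,0,-0.86,-1,0,1],[0,0,0,-0.86,-1,0,1],[0,0,0,-0.86,-1,0,1],[0,0,0,-0.86,-1,0,1],[0,0,0,-0.86,-1,0,1],[0,0,0,-0.86,-1,0,1],[0,0,0,-0.86,-1,0,1],[0,0,0,-0.86,-1,0,1]]' >/dev/null
python3 -m inch '[[0,0,0,0,-0.92,0.5,1],[0,0,0,0,0,1,1],[0,0,0,0,0,1,1],[0,0,0,0,0,1,1],[0,0,0,0,0,1,1],[0,0,0,0,0,1,1],[0,0,0,0,0,0,1]]'
python3 - <<'E'
from h import *
f=get("scene"); cv2.imwrite("pics/s1.png",cv2.resize(f["pixels"][100:260,110:310],(750,600),interpolation=3)[...,::-1])
E
```

```text
clock: 2.02
eef_pos: [483.7, 254.7, 111.4]
tcp_rot: [-3.138, -0.007, 3.141]
contact_force: [-1.0, -0.8, -0.5]
opening: -0.0
grasp_force: 0.0
```

View pics/s1.png

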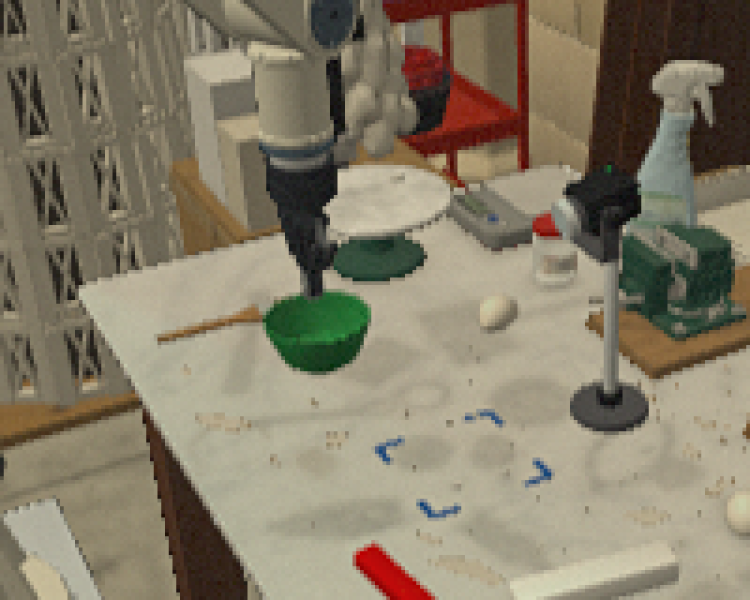

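The closed tips (312,295) hang over the bowl's middle, with the rim centred at (318,318). I'll go down inside and push at about 90 mm/s.

```bash
python3 -m inch '[[0,0,0,0,0,0.8,1],[0,0,0,0,0,0.8,1],[0,0,0,0,0,0.7,1],[0,0,0,0,0,0.5,1],[0,0,0,0,0,0.26,1],[0,0,0,0,0,0,1]]'
python3 -m inch '[[0,0,0,-0.05,-0.3,0,1],[0,0,0,-0.05,-0.3,0,1],[0,0,0,-0.05,-0.3,0,1],[0,0,0,-0.05,-0.3,0,1],[0,0,0,-0.05,-0.3,0,1],[0,0,0,-0.05,-0.3,0,1],[0,0,0,-0.05,-0.3,0,1],[0,0,0,-0.05,-0.3,0,1]]'
cat > b.py <<'E'
from m import *
import sys
for n in("top","scene"):
    f=get(n); d=dict(T=f["cam_to_world"],F=f["F"],cx=f["cx"],cy=f["cy"]); P=f["P"]; H,S,V=[f["hsv"][...,i].astype(int) for i in range(3)]
    g=(H>45)&(H<85)&(S>120)&(P[...,0]>380)&(P[...,0]<620)&(abs(P[...,1]-130)<300)
    nl,L,st,ce=cv2.connectedComponentsWithStats(g.astype(np.uint8)); k=L==1+st[1:,4].argmax()
    vv,uu=np.nonzero(k)
    q=P[k]; top=q[q[:,2]>50]
    print(n,k.sum(),"circ@63",[np.round(x) for x in cv2.minEnclosingCircle(onplane(d,np.c_[uu,vv],63)[:,:2].astype(np.float32))],"rim pts",cv2.minEnclosingCircle(top[:,:2].astype(np.float32)),"zmax",q[:,2].max().round())
s=r.sense(); print(s["clock"],s["eef_pos"].round(1),s["tcp_rot"].round(3),s["contact_force"].round(1))
E
python3 b.py
```

```text
clock: 2.57
eef_pos: [486.4, 256.2, 39.0]
tcp_rot: [-3.141, -0.001, 3.141]
contact_force: [-0.7, 0.5, 0.3]
opening: -0.0
grasp_force: 0.0
clock: 3.23
eef_pos: [496.8, 195.4, 39.4]
tcp_rot: [3.141, 0.0, 3.141]
contact_force: [0.4, 1.4, 0.9]
opening: -0.001
grasp_force: 0.8Traceback (most recent call last):
  File "b.py", line 6, in <module>
    nl,L,st,ce=cv2.connectedComponentsWithStats(g.astype(np.uint8)); k=L==1+st[1:,4].argmax()
                                                                            ~~~~~~~~~~~~~~~^^
ValueError: attempt to get argmax of an empty sequence
```

```bash
sed -i 's/^    nl,L/    if g.sum()<60: continue\n    nl,L/' b.py; sed -i 's/> *380)&/>380)\&/' b.py; python3 b.py
for i in 1; do python3 -m inch '[[0,0,0,-0.06,-0.36,0,1],[0,0,0,-0.06,-0.36,0,1],[0,0,0,-0.06,-0.36,0,1],[0,0,0,-0.06,-0.36,0,1],[0,0,0,-0.06,-0.36,0,1],[0,0,0,-0.06,-0.36,0,1],[0,0,0,-0.06,-0.36,0,1],[0,0,0,-0.06,-0.36,0,1]]'; done
python3 b.py
python3 -m inch '[[0,0,0,-0.06,-0.36,0,1],[0,0,0,-0.06,-0.36,0,1],[0,0,0,-0.06,-0.36,0,1],[0,0,0,-0.06,-0.36,0,1],[0,0,0,-0.06,-0.36,0,1],[0,0,0,-0.06,-0.36,0,1],[0,0,0,-0.06,-0.36,0,1],[0,0,0,-0.06,-0.36,0,1]]'
python3 b.py
```

```text
scene 309 circ@63 [array([475., 192.]), np.float64(85.0)] rim pts ((492.78533935546875, 211.85791015625), 74.30668640136719) zmax 111.0
3.3833 [496.5 195.5  39.2] [-3.141 -0.     3.14 ] [ 0.3 -0.8  0. ]
clock: 4.05
eef_pos: [508.6, 123.2, 39.3]
tcp_rot: [-3.142, -0.0, 3.141]
contact_force: [0.6, 1.3, 0.5]
opening: 0.002
grasp_force: 0.6
scene 321 circ@63 [array([489., 121.]), np.float64(82.0)] rim pts ((506.8459777832031, 143.69952392578125), 71.86685180664062) zmax 109.0
4.15 [508.6 122.8  39.3] [-3.141 -0.     3.14 ] [ 0.1 -1.  -0.2]
clock: 4.82
eef_pos: [520.6, 51.2, 39.3]
tcp_rot: [-3.142, -0.0, 3.141]
contact_force: [0.3, 0.9, 0.4]
opening: -0.0
grasp_force: 0.6
scene 348 circ@63 [array([500.,  52.]), np.float64(81.0)] rim pts ((515.890869140625, 78.65149688720703), 65.01315307617188) zmax 65.0
4.9167 [520.7  50.8  39.3] [-3.141  0.     3.14 ] [-1.1  0.3 -0.4]
```

```bash
python3 -m inch '[[0,0,0,-0.08,-0.5,0,1],[0,0,0,-0.08,-0.5,0,1],[0,0,0,-0.08,-0.5,0,1],[0,0,0,-0.08,-0.5,0,1],[0,0,0,-0.08,-0.5,0,1],[0,0,0,-0.08,-0.4,0,1],[0,0,0,-0.08,-0.3,0,1],[0,0,0,0,-0.2,0,1]]'
python3 b.py
python3 -m inch '[[0,0,0,0,0.6,0,1],[0,0,0,0,0.5,-0.5,1],[0,0,0,0,0,-1,1],[0,0,0,0,0,-1,1],[0,0,0,0,0,-1,1],[0,0,0,0,0,-1,1],[0,0,0,0,0,-1,1],[0,0,0,0,0,-1,1]]'
python3 -m inch '[[0,0,0,0,-1,0,0],[0,0,0,0,-1,0,0],[0,0,0,0,-1,0,0],[0,0,0,0,-1,0,0],[0,0,0,0,-1,0,0],[0,0,0,0,-1,0,0],[0,0,0,0,-1,0,0],[0,0,0,0,-1,0,0]]'
python3 b.py
```

```text
clock: 5.58
eef_pos: [535.0, -34.0, 39.3]
tcp_rot: [-3.142, 0.0, 3.14]
contact_force: [0.4, 1.0, 0.0]
opening: -0.002
grasp_force: 0.4
scene 349 circ@63 [array([511., -29.]), np.float64(77.0)] rim pts ((528.5662841796875, -13.534761428833008), 71.1285400390625) zmax 90.0
5.6833 [534.5 -33.6  39.3] [-3.141  0.     3.14 ] [-0.2 -0.  -0.3]
clock: 6.35
eef_pos: [534.1, -4.3, 204.0]
tcp_rot: [3.142, 0.001, -3.141]
contact_force: [-0.0, -0.4, 0.0]
opening: -0.0
grasp_force: 0.0
clock: 7.02
eef_pos: [534.4, -205.4, 202.8]
tcp_rot: [-3.141, 0.001, -3.141]
contact_force: [-0.4, -0.8, 0.7]
opening: 0.996
grasp_force: 0.0
top 519 circ@63 [array([541.,  -8.]), np.float64(55.0)] rim pts ((550.7770385742188, -9.567314147949219), 54.71892547607422) zmax 68.0
scene 572 circ@63 [array([518., -28.]), np.float64(79.0)] rim pts ((530.741455078125, -5.279165744781494), 63.5153923034668) zmax 65.0
7.1167 [ 534.7 -207.2  202.8] [-3.14e+00  1.00e-03  3.14e+00] [0.8 1.1 0.5]
```

```bash
python3 -m inch '[[0,0,0,-0.12,-0.92,0,0],[0,0,0,-0.12,-0.92,0,0],[0,0,0.0272,0,0,1,0],[0,0,0.0272,0,0,1,0],[0,0,0,0,0,1,0],[0,0,0,0,0,1,0],[0,0,0,0,0,0,0]]'
python3 - <<'E'
from h import *
a=get("top")["pixels"][180:250,190:330]; b=get("scene")["pixels"][170:290,180:340]
im=np.vstack([cv2.resize(a,(600,300),interpolation=3),np.hstack([cv2.resize(b,(400,300),interpolation=3),np.zeros((300,200,3),np.uint8)])])
cv2.imwrite("pics/g1.png",im[...,::-1])
E
```

```text
clock: 7.7
eef_pos: [537.9, -248.6, 98.1]
tcp_rot: [3.14, -0.007, 2.971]
contact_force: [-1.1, 0.4, -0.7]
opening: 0.998
grasp_force: 0.0
```

View pics/g1.png

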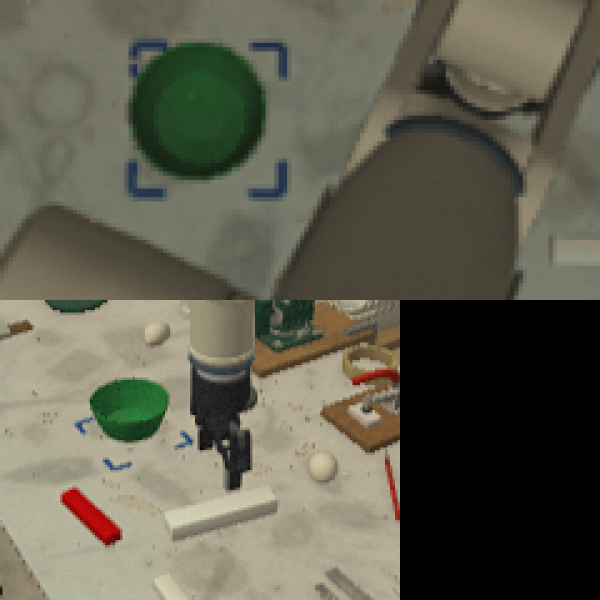

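The bowl stands inside the tape corners, about 6 mm off once rim parallax is allowed for. The open fingers are over the large white bar. Now I'll go down and grip.

```bash
python3 -m inch '[[0,0,0,-0.13,-0.16,0.8,0],[0,0,0,0,0,0.8,0],[0,0,0,0,0,0.7,0],[0,0,0,0,0,0.4,0],[0,0,0,0,0,0.15,0],[0,0,0,0,0,0,0]]'
python3 -m inch '[[0,0,0,0,0,0,0.9],[0,0,0,0,0,0,0.9],[0,0,0,0,0,0,0.9],[0,0,0,0,0,0,0.9],[0,0,0,0,0,0,0.9],[0,0,0,0,0,0,0.9],[0,0,0,0,0,0,0.9],[0,0,0,0,0,0,0.9]]' 60
```

```text
clock: 8.3
eef_pos: [543.3, -255.6, 31.2]
tcp_rot: [-3.142, 0.0, 2.971]
contact_force: [-0.7, 0.7, 0.3]
opening: 0.996
grasp_force: 0.0
clock: 8.97
eef_pos: [543.5, -256.0, 31.5]
tcp_rot: [-3.141, 0.001, 2.97]
contact_force: [-1.1, 0.8, 5.5]
opening: 0.395
grasp_force: 60.9
```

```bash
python3 -m inch '[[0,0,0,0,0,-0.4,0.9],[0,0,0,0,0,-0.8,0.9],[0,0,0,0,0,-1,0.9],[0,0,0,0,0,-1,0.9],[0,0,0,0,0,-1,0.9],[0,0,0,0,0,-1,0.9],[0,0,0,0,0,-1,0.9],[0,0,0,0,0,-1,0.9]]'
python3 -m inch '[[0,0,-0.0253,0.4,0,-0.8,0.9],[0,0,-0.0253,0.4,0,-0.4,0.9],[0,-0.0278,0,0,0,0,0.9],[0,-0.0278,0,0,0,0,0.9],[0,-0.0278,0,0,0,0,0.9],[0,0,0,0,0,0,0.9]]'
```

```text
clock: 9.63
eef_pos: [542.5, -255.6, 212.4]
tcp_rot: [3.142, 0.0, 2.97]
contact_force: [0.6, -0.7, -2.3]
opening: 0.39
grasp_force: 59.9
clock: 10.13
eef_pos: [520.5, -252.4, 240.5]
tcp_rot: [3.141, 0.264, 3.128]
contact_force: [-0.9, 0.3, -2.3]
opening: 0.396
grasp_force: 59.9
```

```bash
python3 -m inch '[[0,0,0,0,0.6,0,0.9],[0,0,0,0,0.9,0,0.9],[0,0,0,0,1,0,0.9],[0,0,0,0,1,0,0.9],[0,0,0,0,1,0,0.9],[0,0,0,0,1,0,0.9],[0,0,0,0,1,0,0.9],[0,0,0,0,0.8,0,0.9]]' >/dev/null
python3 -m inch '[[0,0,0,0,0.8,0,0.9],[0,0,0,0,0.7,0,0.9],[0,0,0,0,0.5,0,0.9],[0,0,0,0,0.3,0,0.9],[0,0,0,0,0.1,0,0.9],[0,0,0,0,0,0,0.9]]'
cat > e.py <<'E'
from m import *
t=np.radians(15); dirn=np.array([np.cos(t),-.0125,np.sin(t)])
for n in("top","scene"):
    f=get(n); P=f["P"]; H,S,V=[f["hsv"][...,i].astype(int) for i in range(3)]
    print(n,"lensish",np.nansum((P[...,0]>630)&(P[...,0]<665)&(abs(P[...,1]+12)<25)&(P[...,2]>220)&(P[...,2]<300)))
    k=(S<75)&(V>90)&(P[...,2]>165)&(P[...,2]<268)&(abs(P[...,1]+10)<40)&(P[...,0]>420)&(P[...,0]<628)
    q=P[k]; print(" bar",k.sum())
    if k.sum()<30: continue
    c=q.mean(0); sv=np.linalg.svd(q-c,full_matrices=False)
    d=sv[2][0]*np.sign(sv[2][0][0]); s=q@d
    print("  mean",c.round(1),"dir",d.round(3),"elev deg",np.degrees(np.arcsin(d[2])).round(1),"x range",np.percentile(q[:,0],[1,99]).round(),"y",np.percentile(q[:,1],[2,98]).round(),"len",np.ptp(s).round())
    for x in range(440,620,20):
        a=q[(q[:,0]>=x)&(q[:,0]<x+20)]
        if len(a)>3: print("   ",x,len(a),np.percentile(a[:,1],[5,95]).round(),np.percentile(a[:,2],[5,50,95]).round())
s=r.sense(); print(s["clock"],s["eef_pos"].round(1),s["tcp_rot"].round(3))
f=grab_frame("scene")["pixels"]; cv2.imwrite("pics/e%d.png"%(s["clock"]*10),cv2.resize(f[110:230,190:350],(800,600),interpolation=3)[...,::-1])
E
python3 e.py; ls pics/e*
```

```text
clock: 11.3
eef_pos: [526.2, -10.4, 240.7]
tcp_rot: [-3.141, 0.261, 3.13]
contact_force: [-0.1, 0.0, -1.5]
opening: 0.395
grasp_force: 60.0
top lensish 48
 bar 156
  mean [578.8 -12.3 250.3] dir [0.968 0.063 0.242] elev deg 14.0 x range [551. 605.] y [-28.   4.] len 57.0
    540 22 [-27.   1.] [240. 246. 250.]
    560 60 [-27.   4.] [242. 248. 253.]
    580 62 [-27.   3.] [246. 254. 260.]
    600 12 [-26.   1.] [246. 255. 260.]
scene lensish 68
 bar 411
  mean [519.1 -19.2 228.5] dir [ 0.966 -0.023  0.259] elev deg 15.0 x range [448. 599.] y [-31.   7.] len 159.0
    440 49 [-29.   3.] [197. 213. 220.]
    460 63 [-30.   1.] [198. 219. 225.]
    480 63 [-28.   0.] [205. 226. 231.]
    500 62 [-30.  11.] [211. 231. 243.]
    520 10 [-39. -10.] [212. 226. 249.]
    540 49 [-29.  -7.] [221. 238. 246.]
    560 55 [-30.  -0.] [225. 245. 251.]
    580 56 [-30.   3.] [232. 252. 257.]
    600 4 [-30. -23.] [229. 237. 243.]
11.4 [526.1 -11.1 240.6] [-3.141  0.261  3.129]
pics/e114.png
```

```bash
python3 -m inch '[[0,0,0,0.03,0,0.1,0.9],[0,0,0,0.02,0,0.1,0.9],[0,0,0,0,0,0,0.9],[0,0,0,0,0,0,0.9],[0,0,0,0,0,0,0.9]]'; python3 e.py | grep -v "^    "; python3 b.py; ls pics/e*; cp pics/e118.png pics/ef.png 2>/dev/null || cp $(ls -t pics/e1*.png|head -1) pics/ef.png
```

```text
clock: 11.87
eef_pos: [526.1, -10.9, 235.3]
tcp_rot: [-3.142, 0.262, 3.129]
contact_force: [0.2, 0.3, -0.4]
opening: 0.396
grasp_force: 60.0
top lensish 49
 bar 167
  mean [578.3 -12.4 243.4] dir [0.971 0.076 0.225] elev deg 13.0 x range [552. 608.] y [-29.   4.] len 58.0
scene lensish 67
 bar 408
  mean [519.4 -19.  223.1] dir [ 0.967 -0.024  0.253] elev deg 14.7 x range [448. 600.] y [-31.   6.] len 160.0
11.9667 [526.2 -10.8 235.5] [3.142 0.262 3.129]
scene 576 circ@63 [array([518., -28.]), np.float64(79.0)] rim pts ((530.7999877929688, -4.31320333480835), 64.17666625976562) zmax 66.0
12.1167 [526.2 -10.7 235.4] [-3.142  0.262  3.129] [ 0.1 -0.6 -1.8]
pics/e114.png
pics/e119.png
```

View pics/ef.png

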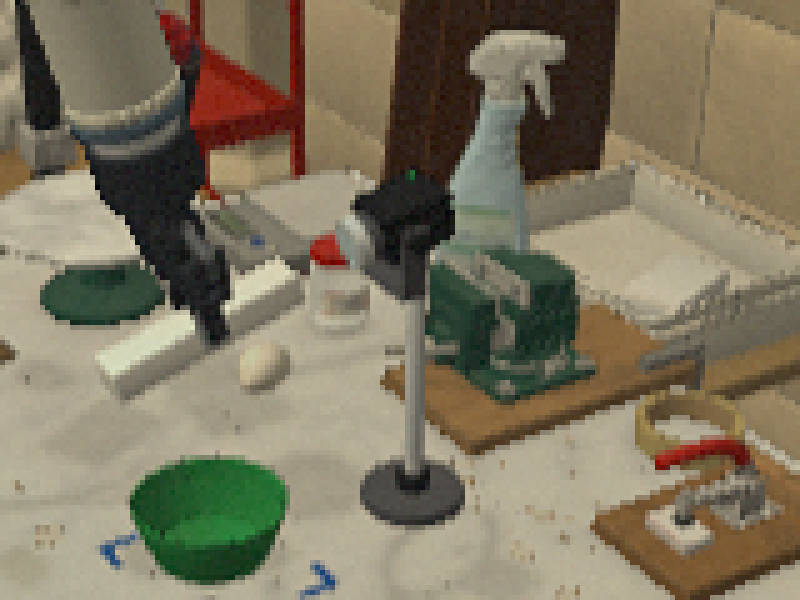

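The bar (110,375)–(290,285) points at the lens (350,243), perhaps 2 mm low, and the bowl stands between the corners. I'll nudge the bar up 2 mm and hand in.

```bash
python3 -m inch '[[0,0,0,-0.02,0,-0.08,0.9],[0,0,0,0,0,0,0.9],[0,0,0,0,0,0,0.9],[0,0,0,0,0,0,0.9],[0,0,0,0,0,0,0.9],[0,0,0,0,0,0,0.9]]'; python3 -c "
from rig import r
print(r.sign_off())"
```

```text
clock: 12.62
eef_pos: [526.1, -10.7, 237.4]
tcp_rot: [-3.142, 0.262, 3.129]
contact_force: [-0.1, 0.5, -1.4]
opening: 0.4
grasp_force: 60.0
the job is handed in; nothing more can be done
None
```

I handed the job in at 12.6 s: the bowl is on the mark (about 6 mm off by my measurement) and the larger white bar is held about 50 mm from the lens, in line with its roughly 15° tilt; no verdict was returned.

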